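# Drift the pump plate into line and drop in its bolt

### The job

The small pump's foot plate sits out of line with its bed. Take the taper drift (long round wooden handle) from the tool rack and push it all the way down through the plate's bolt hole and the bed's hole beneath, so that its taper levers the two holes into line; then put the drift back upright in the rack hole it came from and set the big hex-headed bolt in its place, fully home through both holes with its flange on the plate.

Things in the scene. Friction and masses are not known exactly. Their poses are not given: they have to be found in the camera images.
- bed_hole (a point): On the axis of the fixed grey bed's 36 mm hole, level with the top of the steel foot plate (85 mm up). x: along the bed, the way the plate slides, towards the pump; z up. The plate (10 mm thick, same 36 mm hole) lies on the bed's 12 mm top, open below to the bench. Pump: from 130 mm along +x, 64 mm above the plate. Side strips: from 80 mm along +x, 6 mm above it.
- plate (a joint): How far the foot plate with its pump sits out of place along bed_hole's x, in m: at 0 the two holes are in line; at +0.018 the plate's hole is 18 mm further along +x than the bed's. Starts at +0.015 to +0.020; slides with about 4 N of friction and stays where left (limits -0.008, +0.026).
- drift: Taper drift hanging upright in one of the four 36 mm holes (96 mm apart, square) of the white rack. Origin: under the middle of its collar (50 mm across, 6 thick) that rests on the rack top, 85 mm up; z up. Above: round wooden handle 26 mm across, to 66 mm. Below: 30 mm across down to -28 mm, then a taper to a 6 mm tip at -70 mm. 0.3 kg.
- bolt: Big steel bolt upright in another hole of the rack (not the small bolt or the ball-knob pin; places vary; none stands over 66 mm above the rack). Origin: under the middle of its flange (50 mm across, 6 thick), on the rack; z up. Hex head 30 mm across flats (a pair faces +x and -x), to 32 mm above. Shank 24 mm across, 45 mm long, nose tapered over 10 mm. 0.32 kg.
Mind the look-alikes: they are no part of the job. Leave any blue look-alike of the drift alone.

How it is judged:
On the way:
1. the drift is pushed down through both holes (collar within 10 mm of the plate, upright) and the plate is in line to 8 mm (horizontal distance between drift and bed_hole below 0.012 m and z of drift in the frame of bed_hole below 0.01 m and angle between drift's own z axis and vertical below 0.17 rad and value of joint plate below 0.008 m), for 0.1 s.
At the end, for the whole second after the job is handed in: The bolt stands upright (10 degrees) through both holes, its flange down on the plate (within 4 mm) and its axis within 12 mm of the bed hole's; the drift hangs upright (10 degrees) again in the rack hole it came from, within 15 mm of where it was; both are released and at rest (horizontal distance between bolt and bed_hole below 0.012 m and z of bolt in the frame of bed_hole below 0.004 m and angle between each of bolt, drift's own z axis and vertical below 0.17 rad and linear speed of each of bolt, drift below 0.02 m/s and distance of drift from where it was at the start of the episode below 0.015 m); the robot touches nothing.
It also fails if it takes over 72 s, if anything falls off the work surface, if the arm or the gripper's body presses on something with over 40 N, if the wrist force passes 120 N, or if a joint passes its speed limit or range.

### The arm

A 7-joint arm with a two-finger parallel gripper is mounted at the origin on the work surface. World frame = base frame: x ahead of the robot, y to its left, z up, the work surface at z = 0. Lengths are in m, angles in rad, forces in N, time in s.
With the tool pointing down it reaches from about 0.35 to 0.9 m from the base axis. Payload 8.1 kg.
Tool frame: the origin (TCP) lies midway between the tips of the shut fingers; the grasp point (between the pads) lies arm.grip_point_offset behind it (arm.grip_point_offset is the distance from the TCP to the grasp point, in m); y points along the fingers, z is the direction in which the jaws open and shut, and the axes are right-handed (so a half turn about y gives the same grasp; the last joint's range is limited). The gripper opens to 92 mm and grips with 3 to 60 N. Pads are 19 mm wide; open, the fingers measure 130 mm over their backs; the gripper's body (75 mm by 190 mm) begins 47 mm behind the grasp point.
Start: joints at [-1.336, 0.434, 0.025, 1.573, -0.012, 1.134, -0.075], TCP at [0.207, 0.59, 0.2] pointing down, gripper open.
Joint ranges: [-2.62, 2.62], [-0.44, 2.09], [-1.27, 1.32], [0.08, 2.57], [-1.32, 4.46], [0.12, 2], [-2.74, 2.74]. Speed limits (rad/s): [2.22, 2.22, 3.01, 3.01, 3.14, 3.14, 3.14].

### API

Orientations are given as a rotation vector (axis times angle).
In Python, from cell import arm, get_image, camera_info gives the robot as it stands.
- The arm moves only by the tool carry_out, never from a script. Its argument "steps" is one flat list of numbers, 5 for each row, row after row: the opening, from 0 (shut) to 1 (fully open), then the shift along the world's x, y, z in units of 0.1 m (1.0 is 0.1 m), then the turn about the world's z in units of 45 degrees (1.0 is 45 degrees). In form: [hand, dx, dy, dz, spin, hand, dx, dy, dz, spin, ...]. A call has 1 to 12 rows; each row is the pose to reach, as a shift and turn from the pose commanded when the call began; what a row does not reach only later rows make up. A row lasts 1/10 s, in which the tool goes at most 50 mm and 8.59 degrees, less where a joint would pass 70% of its speed; a pose out of reach is approached as far as the arm can. A call with a number of a shift or a turn outside -1 to 1 is refused whole. A call with a gripper value outside its range is refused whole. The fingers move at their own pace and stop on an object; "grip_force" is the grip in N (left out, the last holds). Time passes only in rows, so rows that repeat a pose let the fingers close. It gives the time, the measured TCP pose, the force and the opening at its end, in the units of the state.
- arm.observe(): the state, without advancing time (a new reading comes with each control period).
- get_image(name): name is "side" or "top" or "wrist"; returns (picture, depth): 420x560x3 uint8, red, green, blue; 420x560 float32, m along the optical axis (not along the pixel's ray), 0 where there is no reading.
- camera_info(name): a dict with "fovy" (degrees; the focal length in pixels is half the picture's height over the tangent of half this angle, whatever the lens; pixels are square), "cx", "cy" (the principal point, pixels), "R" (3x3) and "t" (3): a world point X has camera coordinates R X + t; the wrist camera has in their place "tool_from_camera" (4x4, takes a point from camera to tool coordinates, whose origin is the TCP and whose axes are the tool frame's). Camera axes: x right, y down, z forward; pixel columns grow to the right and rows downward; lengths in m; the calibration is good to about 2 mm. The wrist camera is an equidistant fisheye: a pixel r from the principal point sees the ray r / f radians off the axis. A picture is of the moment at which its call begins: read the wrist's pose just before it. camera_info takes no time and is no camera call.
- arm.sign_off(): hands the job in, once; it reports no verdict.
The state is a dict: "clock": time; "joints": joint angles; "dq": joint speeds; "joint_efforts": joint torques, N m; "position": TCP position; "ee_rot": TCP orientation; "force": force on the tool from outside, world axes, zero at the start; "ft_torque": the same for the moment, N m; "width": opening from 0.0 (shut) to 1.0 (fully open).
Only numpy, scipy, OpenCV 4.12 (cv2) and the standard library are available. Lean on these libraries where they do the work, as an engineer would, in place of code of your own. Each camera call takes 0.05 s, during which the arm holds its last target. There are 200 camera calls.

## Working session

There is one attempt and no reset: what is moved stays moved. The work goes in short steps, Python scripts to look and compute and a tool call to move; the robot and the scene stay as the last step left them, time stands still between calls to the robot, and variables do not carry over. Pictures are saved under pics/ and viewed, about 8 in all and at most 12, crops included, and the job is handed in when it is done.

Besides the shell and the picture viewer there is one more tool, called after "Request:" as name(argument=value, ...) on one line, values as JSON. carry_out: Moves the arm, as the interface text tells. Shifts and turns lie within -1 to 1; 1 stands for 0.1 m of shift or 45 degrees of turn. Its arguments: {"type":"object","properties":{"steps":{"type":"array","items":{"type":"number"}},"grip_force":{"type":"number"}},"required":["steps"]}

```bash
mkdir -p pics; ls
python3 - <<'E'
from cell import arm,get_image,camera_info
import cv2,numpy as np
s=arm.observe();print(s, arm.grip_point_offset)
for n in("top","side"):
    c=camera_info(n);print(n,c)
    p,d=get_image(n);cv2.imwrite(f"pics/{n}0.png",p[:,:,::-1]);np.savez(f"{n}0.npz",p=p,d=d)
E
```

```text
pics
{'clock': 0.0, 'joints': array([-1.335609  ,  0.43523018,  0.02498595,  1.57413388, -0.01161574,
        1.13399922, -0.07511683]), 'dq': array([-0.00195087,  0.00065493,  0.00031856,  0.00248059, -0.00087742,
        0.00209093, -0.00112173]), 'joint_efforts': array([ 5.77567207e-04, -6.67885709e+01,  9.85260867e-01, -3.14428961e+01,
       -6.03842712e-02,  4.33325849e-02,  1.76961130e-04]), 'position': array([0.20699546, 0.58911485, 0.19892646]), 'ee_rot': array([-1.55610725,  0.26531812, -0.26510392]), 'force': array([ 0.21097197, -0.44251707,  0.34232542]), 'ft_torque': array([0.02901573, 0.00179665, 0.00713675]), 'width': 1.0030155931598612} 0.0188
top {'fovy': 52.90674113304097, 'cx': 275.58129607850765, 'cy': 215.50174210691475, 'R': array([[ 0.02941614, -0.99933563, -0.02151706],
       [-0.99697468, -0.02778364, -0.07259168],
       [ 0.07194563,  0.02358733, -0.99712961]]), 't': array([-0.03426856,  0.57691236,  0.91384057])}
side {'fovy': 46.077627651072675, 'cx': 276.28801610927235, 'cy': 212.22127460240387, 'R': array([[-0.97435254, -0.22383628, -0.02311807],
       [-0.12045637,  0.60558504, -0.7866111 ],
       [ 0.19007206, -0.76365181, -0.61701582]]), 't': array([0.57553438, 0.17991929, 0.80434388])}
```

View pics/top0.png

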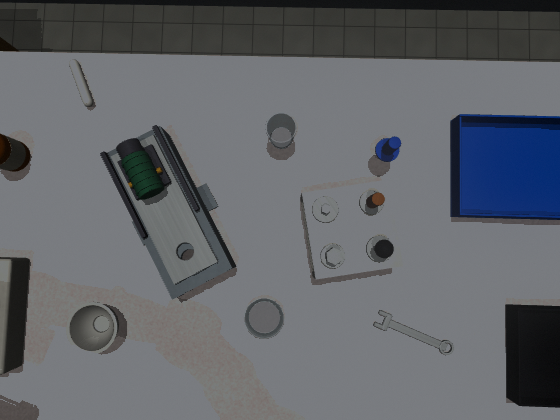

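View pics/side0.png

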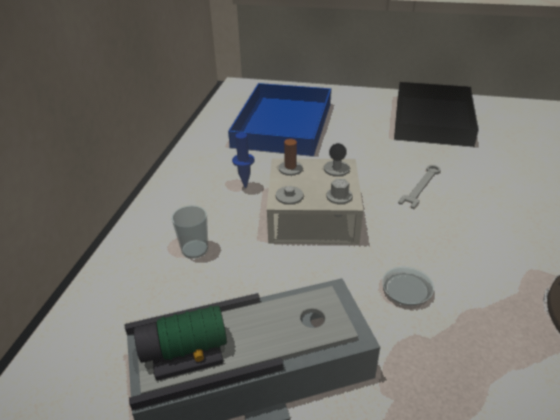

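The top view shows the drift at about (372,201), the big hex bolt at (333,256), the small bolt at (325,209) and the ball knob at (380,248). The plate hole is at (185,252) and the pump at (140,165). The blue look-alike stands outside the rack at (388,150).

```bash
cat > h.py <<'E'
import numpy as np,cv2
from cell import arm,get_image,camera_info
from scipy.spatial.transform import Rotation as Ro
def cloud(n,d):
    c=camera_info(n);f=210/np.tan(np.radians(c["fovy"]/2));v,u=np.mgrid[:420,:560]
    P=np.stack([(u-c["cx"])/f*d,(v-c["cy"])/f*d,d],-1)
    return (P-c["t"])@c["R"]
def wcam(s):
    T=np.eye(4);T[:3,:3]=Ro.from_rotvec(s["ee_rot"]).as_matrix();T[:3,3]=s["position"]
    c=camera_info("wrist");return c,T@np.array(c["tool_from_camera"])
def wproj(X,c,T):
    f=210/np.tan(np.radians(c["fovy"]/2));q=(np.asarray(X)-T[:3,3])@T[:3,:3]
    r=np.linalg.norm(q[...,:2],axis=-1);th=np.arctan2(r,q[...,2]);k=f*th/np.maximum(r,1e-9)
    return c["cx"]+q[...,0]*k,c["cy"]+q[...,1]*k
def wortho(p,c,T,cx,cy,z,half,res=.0005):
    # orthophoto: columns = +y to -y (left to right), rows = +x to -x
    n=int(2*half/res);i,j=np.mgrid[:n,:n]
    X=np.stack([cx+half-i*res,cy+half-j*res,np.full(i.shape,z)],-1)
    u,v=wproj(X,c,T);return cv2.remap(p,u.astype(np.float32),v.astype(np.float32),cv2.INTER_LINEAR)
E
python3 - <<'E'
from h import *
print(camera_info("wrist"))
s=arm.observe();print(Ro.from_rotvec(s["ee_rot"]).as_matrix().round(3))
for n in("top","side"):
    z=np.load(n+"0.npz");W=cloud(n,z["d"]);Z=W[...,2]
    rk=dict(top=(slice(175,290),slice(298,398)),side=(slice(130,245),slice(260,365)))[n]
    w=W[rk].reshape(-1,3);w=w[(w[:,2]>.06)]
    t=w[abs(w[:,2]-.085)<.004]
    print(n,"rack top",len(t),t.mean(0),cv2.minAreaRect((t[:,:2]*1000).astype(np.float32)))
    t=w[w[:,2]>.1]
    k=cv2.kmeans((t[:,:2]).astype(np.float32),4,None,(3,50,1e-5),10,2)
    for i in range(4):
        q=t[k[1][:,0]==i];qq=q[q[:,2]>q[:,2].max()-.006];print(i,len(q),q[:,2].max(),q.mean(0),qq.mean(0),(qq.max(0)+qq.min(0))/2)
    rk=dict(top=(slice(120,300),slice(95,240)),side=(slice(280,420),slice(120,380)))[n]
    w=W[rk].reshape(-1,3);t=w[abs(w[:,2]-.085)<.005];r=cv2.minAreaRect((t[:,:2]*1000).astype(np.float32));print("plate",np.median(t[:,2]),r,cv2.boxPoints(r))
    t=w[abs(w[:,2]-.075)<.004];r=cv2.minAreaRect((t[:,:2]*1000).astype(np.float32));print("bed",np.median(t[:,2]),r,cv2.boxPoints(r))
    t=w[w[:,2]>.11];print("pump",t.mean(0),cv2.minAreaRect((t[:,:2]*1000).astype(np.float32)))
    h=(252,185) if n=="top" else (318,313)
    print("hole px",W[h])
z=np.load("top0.npz");W=cloud("top",z["d"]);print((W[240:266:2,170:200:2,2]*1000).round().astype(int))
print((W[240:266:4,170:200:4,:2]*1000).round().astype(int).tolist())
E
```

```text
{'fovy': 65.70646984690485, 'cx': 278.6508488169174, 'cy': 208.56742194349133, 'tool_from_camera': array([[ 2.31997260e-04,  9.60395676e-01,  2.78639716e-01,
        -7.55014757e-02],
       [-2.91513817e-04, -2.78639647e-01,  9.60395680e-01,
        -1.85069626e-01],
       [ 9.99999931e-01, -3.04036494e-04,  2.15324975e-04,
         6.14775268e-04],
       [ 0.00000000e+00,  0.00000000e+00,  0.00000000e+00,
         1.00000000e+00]])}
[[ 0.943 -0.     0.331]
 [-0.331 -0.001  0.943]
 [ 0.    -1.    -0.001]]
top rack top 5692 [ 0.54992369 -0.17345462  0.08497804] ((550.2796630859375, -175.7976837158203), (180.34547424316406, 180.9009246826172), 10.368156433105469)
0 270 0.14850202885241845 [ 0.51183103 -0.22892331  0.13872206] [ 0.51178341 -0.23067345  0.14393346] [ 0.51263285 -0.23148901  0.14550248]
1 261 0.95235917089389 [ 0.49764793 -0.11856624  0.27031867] [ 0.51042824 -0.03977212  0.95235917] [ 0.51042824 -0.03977212  0.95235917]
2 207 0.15484775914440232 [ 0.60445517 -0.21098766  0.14219342] [ 0.6062413  -0.21398908  0.15077434] [ 0.60622094 -0.21448402  0.15185521]
3 62 0.106
[... 2701 characters left out ...]
85 88 86 86]]
[[[516, 197], [517, 189], [517, 180], [517, 173], [517, 164], [517, 155], [518, 148], [518, 139]], [[508, 197], [508, 189], [509, 179], [509, 174], [509, 166], [509, 155], [510, 147], [510, 139]], [[500, 197], [500, 188], [500, 182], [500, 174], [501, 166], [501, 156], [501, 147], [502, 138]], [[492, 196], [492, 187], [492, 181], [492, 173], [491, 182], [491, 174], [493, 146], [493, 138]], [[483, 195], [484, 187], [484, 180], [482, 191], [482, 183], [482, 173], [485, 145], [485, 138]], [[475, 195], [476, 187], [476, 178], [476, 171], [476, 163], [477, 153], [477, 146], [477, 137]], [[467, 195], [467, 187], [468, 178], [468, 170], [468, 162], [468, 153], [469, 145], [469, 137]]]
```

Request:
carry_out(steps=[1, 0.28, -0.4, 0.2, -0.1, 1, 0.55, -0.85, 0.4, -0.184, 1, 0.55, -0.85, 0.4, -0.184], grip_force=20)

```text
clock: 0.4
position: [0.2669, 0.5007, 0.2417]
ee_rot: [-1.535, 0.383, -0.387]
force: [0.9, 1.4, 0.0]
width: 1.001
```

Request:
carry_out(steps=[0.5, 0.28, -0.4, 0, -0.1, 0.5, 0.55, -0.85, 0, -0.184, 0.5, 0.55, -0.85, 0, -0.184])

```text
clock: 0.7
position: [0.3215, 0.4136, 0.2398]
ee_rot: [-1.515, 0.497, -0.501]
force: [0.1, 0.5, -0.0]
width: 0.788
```

Request:
carry_out(steps=[0.5, 0.28, -0.4, 0, -0.1, 0.5, 0.55, -0.85, 0, -0.184, 0.5, 0.55, -0.85, 0, -0.184])

```text
clock: 1.0
position: [0.3758, 0.3287, 0.2398]
ee_rot: [-1.485, 0.61, -0.613]
force: [-0.2, 0.1, 0.2]
width: 0.528
```

Request:
carry_out(steps=[0.5, 0.28, -0.4, 0, -0.1, 0.5, 0.55, -0.85, 0, -0.184, 0.5, 0.55, -0.85, 0, -0.184])

```text
clock: 1.3
position: [0.4304, 0.2436, 0.2399]
ee_rot: [-1.449, 0.721, -0.725]
force: [0.1, -0.6, 0.8]
width: 0.496
```

Request:
carry_out(steps=[0.5, 0.28, -0.4, 0, -0.1, 0.5, 0.53, -0.85, -0.2, -0.184, 0.5, 0.53, -0.85, -0.2, -0.184, 0.5, 0.53, -0.85, -0.2, -0.184, 0.5, 0.53, -0.85, -0.2, -0.184])

```text
clock: 1.8
position: [0.4797, 0.166, 0.2197]
ee_rot: [-1.409, 0.825, -0.824]
force: [0.4, 0.3, 0.4]
width: 0.496
```

Run:
```python
from h import *
s=arm.observe();p,d=get_image("wrist");c,T=wcam(s);np.savez("w1.npz",p=p,d=d,T=T)
print(s["joints"].round(2),T.round(3))
a=wortho(p,c,T,.485,.17,.085,.075,.00025);a=cv2.convertScaleAbs(a,alpha=1.8)
for k in range(0,600,80):cv2.putText(a,f"{.56-k*.00025:.3f}",(0,k+4),0,.35,(255,255,0));cv2.putText(a,f"{.245-k*.00025:.3f}",(k,10),0,.35,(0,255,255))
b=cv2.resize(p,(280,210));a=np.hstack([a[:,:500],np.vstack([b,np.zeros((390,280,3),np.uint8)])])
cv2.imwrite("pics/w1.png",a[:,:,::-1])
# plate hole / bed hole from top cam
for n,win in(("top",(slice(238,266),slice(170,202))),("side",(slice(300,336),slice(296,332)))):
    z=np.load(n+"0.npz");c=camera_info(n);W=cloud(n,z["d"]);o=-c["R"].T@c["t"]
    Wz=W[win];r=Wz-o
    for lab,thr,zz in(("plate hole",.080,.085),("below bed",.06,.075)):
        m=cv2.morphologyEx((Wz[...,2]<thr).astype(np.uint8),cv2.MORPH_OPEN,np.ones((3,3),np.uint8))>0
        Q=(o+r*((zz-o[2])/r[...,2])[...,None])[m];print(n,lab,len(Q),Q.mean(0),cv2.minEnclosingCircle((Q[:,:2]*1000).astype(np.float32)))
```

```text
[-0.75  0.23  0.38  1.85 -0.1   1.09  0.18] [[ 0.872  0.471  0.136  0.443]
 [ 0.49  -0.837 -0.242  0.232]
 [-0.     0.278 -0.961  0.405]
 [ 0.     0.     0.     1.   ]]
top plate hole 224 [0.49459735 0.16503755 0.085     ] ((494.7706604003906, 165.34268188476562), 17.48744773864746)
top below bed 83 [0.48769583 0.16158366 0.075     ] ((488.3641357421875, 161.82351684570312), 14.072708129882812)
side plate hole 321 [0.49609615 0.16796101 0.085     ] ((496.2907409667969, 167.60511779785156), 17.180706024169922)
side below bed 116 [0.48951298 0.16268653 0.075     ] ((488.4570007324219, 162.84185791015625), 11.33382511138916)<stdin>:14: RuntimeWarning: divide by zero encountered in divide
<stdin>:14: RuntimeWarning: invalid value encountered in multiply
```

View pics/w1.png

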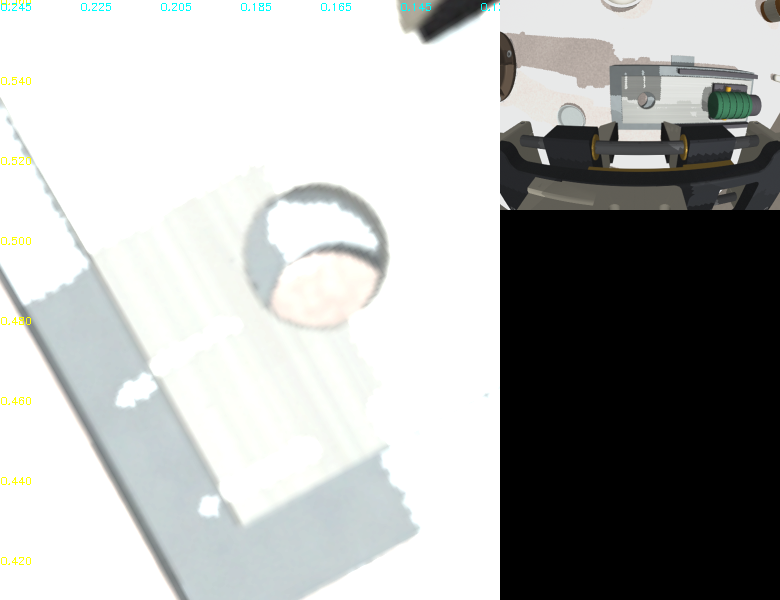

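The wrist orthophoto shows the plate hole centred at about (316,256), which is (0.496, 0.166) and agrees with the top and side cameras. The bed-hole edge is visible inside it around (325,247). I'll fit the offset d along bed x.

Run:
```python
from h import *
z=np.load("w1.npz");p,d,T=z["p"],z["d"],z["T"];c=camera_info("wrist")
a=wortho(p,c,T,.49,.165,.075,.03,.0001)
th=np.radians(29.3);e=np.array([np.cos(th),np.sin(th)]);H=np.array([.4955,.166])
imgs=[]
for draw in(0,1):
    b=a.copy()
    if draw:
        for dd,col in((.014,(255,0,0)),(.0165,(0,255,0)),(.019,(0,0,255))):
            q=H-dd*e;cv2.circle(b,(int((.195-q[1])/.0001),int((.52-q[0])/.0001)),180,col,1)
    imgs.append(b[:, 100:480])
cv2.imwrite("pics/w2.png",np.hstack(imgs)[:,:,::-1])
# rack from higher-accuracy: bolt flats yaw from depth (top cam)
```

```text
(no output)
```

View pics/w2.png

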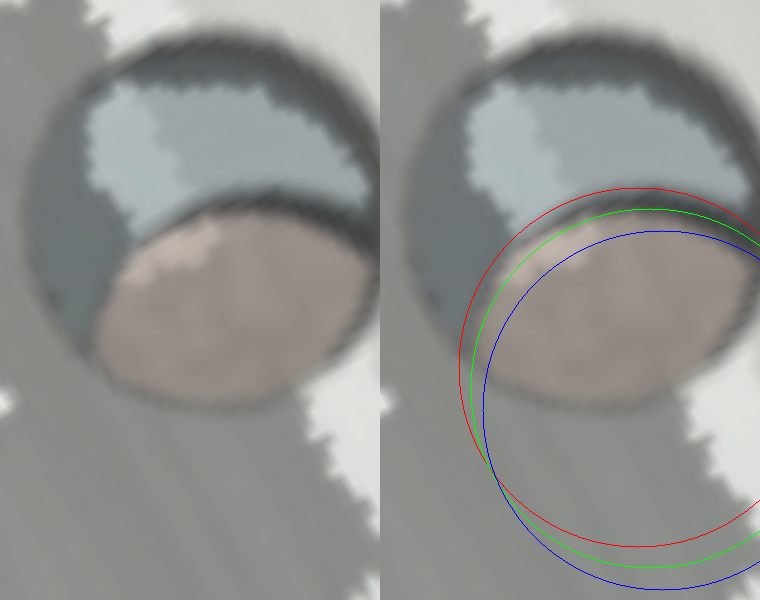

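Bed hole at about (0.4827, 0.158), so the plate offset is about 15 mm. Now on to the rack.

Request:
carry_out(steps=[0.6, 0.16, -0.45, 0.1, 0, 0.6, 0.32, -0.95, 0.2, 0, 0.6, 0.32, -0.95, 0.2, 0])

```text
clock: 2.15
position: [0.5142, 0.0646, 0.2416]
ee_rot: [-1.406, 0.826, -0.833]
force: [-0.0, -0.3, 0.1]
width: 0.599
```

Request:
carry_out(steps=[0.6, 0.16, -0.45, 0, 0, 0.6, 0.32, -0.95, 0, 0, 0.6, 0.32, -0.95, 0, 0])

```text
clock: 2.45
position: [0.5453, -0.0311, 0.2405]
ee_rot: [-1.408, 0.828, -0.833]
force: [-0.2, -0.2, 0.2]
width: 0.6
```

Request:
carry_out(steps=[0.6, 0.16, -0.45, 0, 0, 0.6, 0.32, -0.95, 0, 0, 0.6, 0.32, -0.95, 0, 0])

```text
clock: 2.75
position: [0.5768, -0.1263, 0.2402]
ee_rot: [-1.409, 0.828, -0.833]
force: [-0.6, 0.4, -0.4]
width: 0.597
```

Request:
carry_out(steps=[0.6, 0.15, -0.45, 0, 0, 0.6, 0.3, -0.95, 0, 0, 0.6, 0.3, -0.95, 0, 0, 0.6, 0.3, -0.95, 0, 0, 0.6, 0.3, -0.95, 0, 0])

```text
clock: 3.25
position: [0.6066, -0.213, 0.2396]
ee_rot: [-1.408, 0.824, -0.823]
force: [0.2, 0.5, -0.5]
width: 0.599
```

Run:
```python
from h import *
s=arm.observe();p,d=get_image("wrist");c,T=wcam(s);np.savez("w3.npz",p=p,d=d,T=T)
print(s["position"],s["joints"].round(2))
f=210/np.tan(np.radians(c["fovy"]/2));v,u=np.mgrid[:420,:560];x=(u-c["cx"]);y=v-c["cy"];r=np.hypot(x,y);th=r/f
# depth is along the optical axis
P=np.stack([np.tan(th)*x/np.maximum(r,1e-9)*d,np.tan(th)*y/np.maximum(r,1e-9)*d,d],-1)
W=P@T[:3,:3].T+T[:3,3]
def near(cx,cy,zl,zh,R=.04):
    m=(np.hypot(W[...,0]-cx,W[...,1]-cy)<R)&(W[...,2]>zl)&(W[...,2]<zh)&(d>0);return W[m]
for nm,cx,cy in(("drift",.607,-.214),("bolt",.496,-.137)):
    for zl,zh in((.088,.0945),(.110,.1205),(.146,.155)):
        q=near(cx,cy,zl,zh)
        if len(q)>8:print(nm,zl,len(q),q.mean(0).round(4),np.array(cv2.minEnclosingCircle((q[:,:2]*1000).astype(np.float32))[0]).round(1),cv2.minAreaRect((q[:,:2]*1000).astype(np.float32)))
A=wortho(p,c,T,.496,-.137,.117,.04,.0002);B=wortho(p,c,T,.607,-.214,.151,.04,.0002)
A=np.hstack([A,B]);cv2.imwrite("pics/w3.png",A[:,:,::-1])
```

```text
[ 0.60662308 -0.21298074  0.23957139] [-0.09  0.47  0.54  1.5  -0.25  1.25  0.99]
drift 0.088 918 [ 0.6042 -0.2083  0.091 ] [ 607.5 -214.5] ((605.7899780273438, -212.15792846679688), (48.678199768066406, 43.89552307128906), 31.842172622680664)
drift 0.11 49 [ 0.6023 -0.2056  0.1155] [ 605.  -210.6] ((602.8048706054688, -207.2035675048828), (23.58769416809082, 8.057536125183105), 33.05691909790039)
drift 0.146 641 [ 0.6074 -0.2138  0.1506] [ 607.8 -214.5] ((608.0375366210938, -214.1747283935547), (24.824724197387695, 24.93480682373047), 30.696359634399414)
bolt 0.088 809 [ 0.5021 -0.1386  0.0911] [ 498.7 -135. ] ((496.6725769042969, -137.6751708984375), (49.22453689575195, 49.4744873046875), 82.63356018066406)
bolt 0.11 865 [ 0.497  -0.1376  0.117 ] [ 496.5 -137.7] ((496.36846923828125, -137.80470275878906), (33.524635314941406, 30.218713760375977), 8.513900756835938)
```

View pics/w3.png

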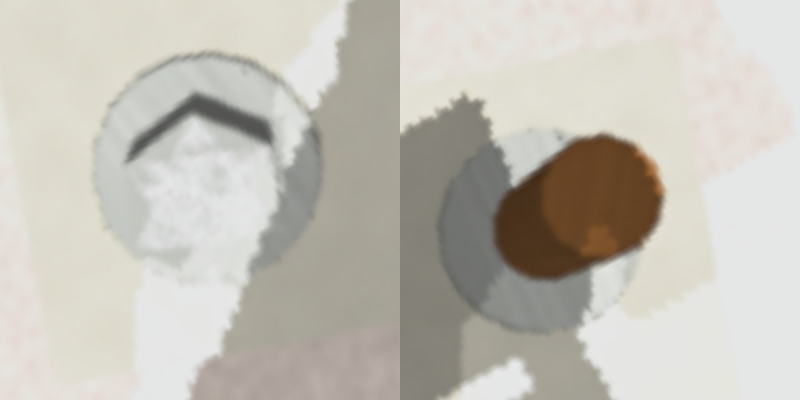

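The left crop shows the hex bolt with its vertex at (195,97), so a flat pair's normal lies at about 38° yaw. The right crop shows the drift handle, whose top centres at (0.6078, -0.2143). Next I grasp the drift.

Request:
carry_out(steps=[0.6, 0.01, -0.01, -0.3, 0, 0.6, 0.012, -0.013, -0.6, 0, 0.6, 0.012, -0.013, -0.8, 0, 0.6, 0.012, -0.013, -0.8, 0], grip_force=50)

```text
clock: 3.7
position: [0.606, -0.2134, 0.1571]
ee_rot: [-1.409, 0.828, -0.819]
force: [-0.2, 0.6, -0.8]
width: 0.593
```

Request:
carry_out(steps=[0.6, 0, 0, -0.3, 0, 0.6, 0, 0, -0.59, 0, 0.6, 0, 0, -0.59, 0, 0, 0, 0, -0.59, 0, 0, 0, 0, -0.59, 0, 0, 0, 0, -0.59, 0, 0, 0, 0, -0.59, 0, 0, 0, 0, -0.59, 0, 0, 0, 0, -0.59, 0], grip_force=50)

```text
clock: 4.6
position: [0.6083, -0.2167, 0.1017]
ee_rot: [-1.408, 0.824, -0.827]
force: [1.9, 1.3, 6.7]
width: 0.272
```

Request:
carry_out(steps=[0, 0, 0, 0.2, 0, 0, 0, 0, 0.5, 0, 0, 0, 0, 0.9, 0, 0, 0, 0, 0.9, 0])

```text
clock: 5.0
position: [0.6096, -0.2183, 0.1958]
ee_rot: [-1.407, 0.82, -0.832]
force: [1.2, -0.7, -2.5]
width: 0.27
```

Request:
carry_out(steps=[0, 0, 0, 0.3, 0, 0, 0, 0, 0.6, 0, 0, 0, 0, 0.6, 0])

```text
clock: 5.3
position: [0.6087, -0.2176, 0.254]
ee_rot: [-1.407, 0.822, -0.83]
force: [0.2, -0.1, -2.9]
width: 0.273
```

Request:
carry_out(steps=[0, -0.1, 0.3, 0, 0, 0, -0.2, 0.6, 0, 0, 0, -0.307, 0.937, 0, 0])

```text
clock: 5.6
position: [0.5752, -0.1223, 0.2488]
ee_rot: [-1.409, 0.828, -0.825]
force: [0.8, 0.0, -3.0]
width: 0.271
```

Request:
carry_out(steps=[0, -0.1, 0.3, 0, 0, 0, -0.2, 0.6, 0, 0, 0, -0.307, 0.937, 0, 0])

```text
clock: 5.9
position: [0.5444, -0.0284, 0.2491]
ee_rot: [-1.41, 0.828, -0.825]
force: [-0.2, 0.1, -2.5]
width: 0.272
```

Request:
carry_out(steps=[0, -0.1, 0.3, 0, 0, 0, -0.2, 0.6, 0, 0, 0, -0.307, 0.937, 0, 0])

```text
clock: 6.2
position: [0.5138, 0.0651, 0.2492]
ee_rot: [-1.41, 0.827, -0.825]
force: [0.1, 1.0, -2.3]
width: 0.273
```

Request:
carry_out(steps=[0, -0.1, 0.3, 0, 0, 0, -0.2, 0.6, 0, 0, 0, -0.307, 0.937, 0, 0, 0, -0.307, 0.937, 0, 0, 0, -0.307, 0.937, 0, 0, 0, -0.307, 0.937, 0, 0])

```text
clock: 6.8
position: [0.4843, 0.157, 0.2499]
ee_rot: [-1.41, 0.827, -0.826]
force: [-0.2, -0.7, -3.3]
width: 0.271
```

Run:
```python
from h import *
s=arm.observe();p,d=get_image("wrist");q,D=get_image("side");c,T=wcam(s);np.savez("w4.npz",p=p,d=d,T=T,q=q,D=D)
print(s["position"],s["ee_rot"],s["joints"].round(2),s["width"],s["force"])
cv2.imwrite("pics/w4.png",np.hstack([cv2.resize(q[100:380,200:420],None,fx=1.8,fy=1.8)[:420],cv2.resize(p,(400,300))[:,:][np.r_[0:300,[0]*120]]])[:,:,::-1])
```

```text
[0.48432446 0.15699076 0.2499146 ] [-1.40957839  0.82692138 -0.82636738] [-0.75  0.2   0.41  1.8  -0.09  1.16  0.19] 0.27108423868203074 [-0.20306385 -0.69875651 -3.26171575]
```

View pics/w4.png

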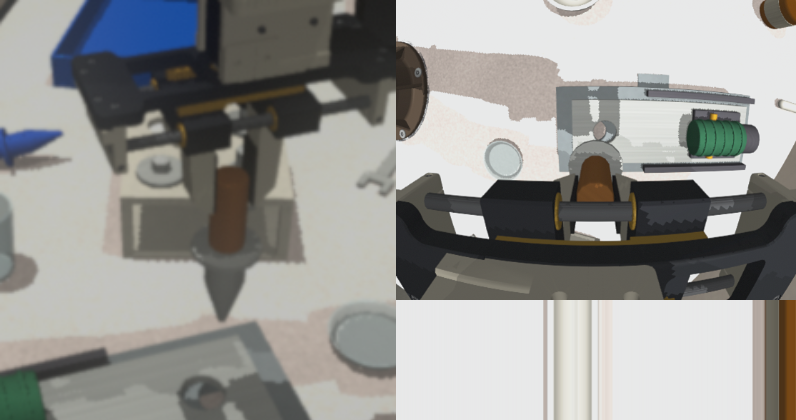

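The drift is held upright over the bed: collar at (225,245), tip at (222,320). The blue look-alike now lies on the bench at (30,130), although it stood on its tip at the start. I'll measure the drift axis from the depth clouds.

```bash
cat >> h.py <<'E'
def wcloud(d,c,T):
    f=210/np.tan(np.radians(c["fovy"]/2));v,u=np.mgrid[:420,:560];x=(u-c["cx"]);y=v-c["cy"];r=np.hypot(x,y);k=np.tan(r/f)/np.maximum(r,1e-9)*d
    return np.stack([k*x,k*y,d],-1)@T[:3,:3].T+T[:3,3]
def circ(q,R,x0):
    from scipy.optimize import least_squares
    return least_squares(lambda c:np.hypot(q[:,0]-c[0],q[:,1]-c[1])-R,x0,loss="soft_l1",f_scale=.001).x
E
python3 - <<'E'
from h import *
z=np.load("w4.npz");c=camera_info("wrist");W=wcloud(z["d"],c,z["T"]);S=cloud("side",z["D"])
tcp=np.array([.4843,.157])
for n,C in(("wrist",W),("side",S)):
    C=C.reshape(-1,3);C=C[np.hypot(C[:,0]-tcp[0],C[:,1]-tcp[1])<.04]
    for a,b in((.232,.236),(.236,.242),(.205,.23),(.18,.205),(.165,.18)):
        q=C[(C[:,2]>a)&(C[:,2]<b)]
        if len(q)>20:
            print(n,a,b,len(q),q.mean(0).round(4),np.round(cv2.minEnclosingCircle((q[:,:2]*1000).astype(np.float32))[0],1),cv2.minEnclosingCircle((q[:,:2]*1000).astype(np.float32))[1],"fit15",circ(q,.015,tcp).round(4))
E
```

```text
wrist 0.232 0.236 32 [0.4717 0.1771 0.2351] [479.8 169.6] 21.86611557006836 fit15 [0.4644 0.1896]
wrist 0.236 0.242 2154 [0.479  0.1677 0.2393] [483.6 159. ] 25.008237838745117 fit15 [0.4815 0.1631]
side 0.232 0.236 45 [0.4825 0.1779 0.2348] [484.  160.5] 24.726591110229492 fit15 [0.4843 0.1915]
side 0.236 0.242 541 [0.4834 0.167  0.2393] [484.  159.6] 25.39379119873047 fit15 [0.4839 0.163 ]
side 0.205 0.23 235 [0.4832 0.1705 0.2144] [483.5 163. ] 14.241878509521484 fit15 [0.4847 0.1582]
side 0.18 0.205 134 [0.4837 0.1684 0.194 ] [484.6 165.9] 12.554943084716797 fit15 [0.4844 0.1549]
side 0.165 0.18 41 [0.4842 0.1633 0.1735] [484.2 160.7] 6.107510089874268 fit15 [0.4882 0.1494]
```

Request:
carry_out(steps=[0, 0.014, 0.008, 0, 0, 0, 0.014, 0.008, -0.3, 0, 0, 0.014, 0.008, -0.6, 0, 0, 0.014, 0.008, -0.75, 0, 0, 0.014, 0.008, -0.85, 0, 0, 0.014, 0.008, -0.95, 0, 0, 0.014, 0.008, -0.95, 0], grip_force=60)

```text
clock: 7.6
position: [0.4863, 0.159, 0.1553]
ee_rot: [-1.408, 0.826, -0.826]
force: [0.8, 0.2, -3.0]
width: 0.268
```

Request:
carry_out(steps=[0, -0.01, -0.005, -0.1, 0, 0, -0.02, -0.01, -0.2, 0, 0, -0.035, -0.02, -0.3, 0, 0, -0.035, -0.02, -0.4, 0, 0, -0.035, -0.02, -0.46, 0, 0, -0.035, -0.02, -0.46, 0, 0, -0.035, -0.02, -0.46, 0])

```text
clock: 8.3
position: [0.4822, 0.1567, 0.1094]
ee_rot: [-1.409, 0.826, -0.825]
force: [3.3, 0.4, -4.5]
width: 0.27
```

Request:
carry_out(steps=[0, 0, 0, -0.03, 0, 0, 0, 0, -0.06, 0, 0, 0, 0, -0.06, 0, 0, 0, 0, -0.06, 0, 0, 0, 0, -0.06, 0])

```text
clock: 8.8
position: [0.4823, 0.1569, 0.1036]
ee_rot: [-1.409, 0.826, -0.826]
force: [3.5, 0.0, -4.3]
width: 0.271
```

Run:
```python
from h import *
s=arm.observe();p,d=get_image("wrist");q,D=get_image("side");t,Dt=get_image("top");c,T=wcam(s);np.savez("w5.npz",p=p,d=d,T=T,q=q,D=D,t=t)
print(s["position"],s["force"])
W=wcloud(d,c,T);S=cloud("side",D);tcp=s["position"][:2]
for n,C in(("wrist",W),("side",S)):
    C=C.reshape(-1,3);C=C[np.hypot(C[:,0]-tcp[0],C[:,1]-tcp[1])<.03]
    q2=C[(C[:,2]>.0885)&(C[:,2]<.1)]
    print(n,len(q2),np.median(q2[:,2]),cv2.minEnclosingCircle((q2[:,:2]*1000).astype(np.float32)))
# plate shift: plate -x end edge position in wrist ortho
z=np.load("w1.npz");a=wortho(z["p"],c,z["T"],.46,.17,.085,.06,.0003);b=wortho(p,c,T,.46,.17,.085,.06,.0003)
cv2.imwrite("pics/w5.png",np.hstack([a,b])[:,:,::-1])
```

```text
[0.48231258 0.15691373 0.10362689] [ 3.46785838e+00  2.31829316e-03 -4.31477837e+00]
wrist 2232 0.09298334942025129 ((482.17352294921875, 158.55422973632812), 25.10483169555664)
side 511 0.09295036107045836 ((481.9712219238281, 159.82786560058594), 25.285512924194336)
```

View pics/w5.png

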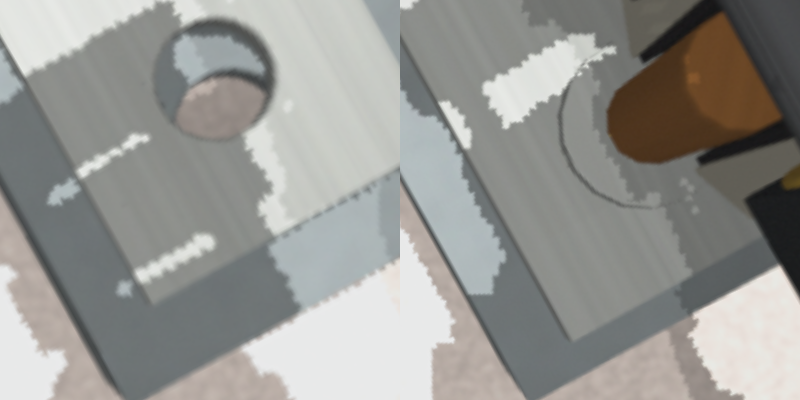

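The drift is down, with the collar underside about 2 mm above the plate. The plate corner moved from (152,304) to (172,340), which is 12.4 mm along -x. I'll nudge it 2 mm further along -x for margin, then lift out.

Request:
carry_out(steps=[0, -0.009, -0.005, 0, 0, 0, -0.018, -0.01, 0, 0, 0, -0.018, -0.01, 0, 0, 0, -0.018, -0.01, 0, 0, 0, -0.018, -0.01, 0, 0])

```text
clock: 9.45
position: [0.4807, 0.156, 0.1038]
ee_rot: [-1.408, 0.826, -0.826]
force: [3.4, 0.9, -3.5]
width: 0.271
```

Request:
carry_out(steps=[0, 0.01, 0.005, 0, 0, 0, 0.01, 0.005, 0.2, 0, 0, 0.01, 0.005, 0.5, 0, 0, 0.01, 0.005, 0.9, 0, 0, 0.01, 0.005, 0.9, 0])

```text
clock: 9.95
position: [0.4834, 0.1571, 0.1979]
ee_rot: [-1.403, 0.823, -0.827]
force: [1.1, 0.9, -3.0]
width: 0.271
```

Request:
carry_out(steps=[0, 0, 0, 0.3, 0, 0, 0, 0, 0.57, 0, 0, 0, 0, 0.57, 0])

```text
clock: 10.25
position: [0.4824, 0.1569, 0.253]
ee_rot: [-1.405, 0.824, -0.826]
force: [0.2, 0.3, -3.2]
width: 0.27
```

Request:
carry_out(steps=[0, 0.1, -0.3, 0, 0, 0, 0.2, -0.6, 0, 0, 0, 0.316, -0.93, 0, 0])

```text
clock: 10.55
position: [0.5119, 0.063, 0.249]
ee_rot: [-1.411, 0.827, -0.822]
force: [1.0, -0.3, -2.1]
width: 0.273
```

Request:
carry_out(steps=[0, 0.1, -0.3, 0, 0, 0, 0.2, -0.6, 0, 0, 0, 0.316, -0.93, 0, 0])

```text
clock: 10.85
position: [0.5436, -0.03, 0.2488]
ee_rot: [-1.41, 0.828, -0.822]
force: [0.5, 0.4, -3.1]
width: 0.271
```

Request:
carry_out(steps=[0, 0.1, -0.3, 0, 0, 0, 0.2, -0.6, 0, 0, 0, 0.316, -0.93, 0, 0])

```text
clock: 11.15
position: [0.5754, -0.1228, 0.2486]
ee_rot: [-1.409, 0.828, -0.822]
force: [0.8, 0.1, -2.5]
width: 0.267
```

Request:
carry_out(steps=[0, 0.1, -0.3, 0, 0, 0, 0.2, -0.6, 0, 0, 0, 0.318, -0.941, 0, 0, 0, 0.318, -0.941, 0, 0, 0, 0.318, -0.941, 0, 0, 0, 0.318, -0.941, 0, 0])

```text
clock: 11.75
position: [0.6076, -0.2152, 0.2493]
ee_rot: [-1.408, 0.827, -0.823]
force: [0.5, -0.0, -2.9]
width: 0.269
```

Run:
```python
from h import *
s=arm.observe();p,d=get_image("wrist");q,D=get_image("side");c,T=wcam(s);np.savez("w6.npz",p=p,d=d,T=T,q=q,D=D)
print(s["position"],s["force"],s["width"])
W=wcloud(d,c,T);S=cloud("side",D);tcp=s["position"][:2];zc=s["position"][2]-.0165+.006
for n,C in(("wrist",W),("side",S)):
    C=C.reshape(-1,3);C=C[np.hypot(C[:,0]-tcp[0],C[:,1]-tcp[1])<.03]
    q2=C[abs(C[:,2]-zc)<.0035]
    print(n,len(q2),np.median(q2[:,2]),cv2.minEnclosingCircle((q2[:,:2]*1000).astype(np.float32)))
    q2=C[(C[:,2]<zc-.035)&(C[:,2]>zc-.075)];len(q2)>5 and print("taper",q2.mean(0))
```

```text
[ 0.60761364 -0.21515203  0.24926442] [ 0.50622463 -0.02455009 -2.86467215] 0.26863714212636575
wrist 2177 0.23860242767876688 ((606.8699340820312, -212.98654174804688), 24.874183654785156)
side 197 0.23883704740272277 ((607.603515625, -212.36415100097656), 26.582012176513672)
taper [ 0.60628051 -0.20517029  0.18748649]
```

Request:
carry_out(steps=[0, 0.008, -0.012, 0, 0, 0, 0.008, -0.012, -0.3, 0, 0, 0.008, -0.012, -0.55, 0, 0, 0.008, -0.012, -0.75, 0, 0, 0.008, -0.012, -0.9, 0, 0, 0.008, -0.012, -0.9, 0])

```text
clock: 12.45
position: [0.608, -0.2168, 0.1588]
ee_rot: [-1.409, 0.828, -0.822]
force: [-0.2, 0.8, -3.1]
width: 0.272
```

Request:
carry_out(steps=[0, 0, 0, -0.2, 0, 0, 0, 0, -0.4, 0, 0, 0, 0, -0.52, 0, 0, 0, 0, -0.57, 0, 0, 0, 0, -0.57, 0, 0, 0, 0, -0.57, 0])

```text
clock: 13.05
position: [0.6097, -0.2181, 0.1048]
ee_rot: [-1.408, 0.824, -0.827]
force: [0.6, -0.3, -2.8]
width: 0.271
```

Request:
carry_out(steps=[0, 0, 0, -0.025, 0, 0, 0, 0, -0.025, 0, 0, 0, 0, -0.025, 0, 0.6, 0, 0, -0.025, 0, 0.6, 0, 0, -0.025, 0, 0.6, 0, 0, -0.025, 0, 0.6, 0, 0, -0.025, 0])

```text
clock: 13.75
position: [0.609, -0.2178, 0.1013]
ee_rot: [-1.408, 0.826, -0.826]
force: [-0.5, -0.3, 0.6]
width: 0.566
```

Request:
carry_out(steps=[0.6, 0, 0, 0.3, 0, 0.6, 0, 0, 0.7, 0, 0.6, 0, 0, 1, 0, 0.6, 0, 0, 1, 0])

```text
clock: 14.15
position: [0.6113, -0.2193, 0.206]
ee_rot: [-1.406, 0.82, -0.832]
force: [0.4, -0.4, -0.0]
width: 0.602
```

Request:
carry_out(steps=[0.6, -0.3, 0.2, 0.2, 0.1, 0.6, -0.7, 0.5, 0.2, 0.204, 0.6, -0.9, 0.6, 0.2, 0.204, 0.6, -0.9, 0.6, 0.2, 0.204, 0.6, -0.9, 0.6, 0.2, 0.204])

```text
clock: 14.65
position: [0.5192, -0.1576, 0.2213]
ee_rot: [-1.454, 0.702, -0.703]
force: [0.0, 0.7, -1.0]
width: 0.6
```

Run:
```python
from h import *
s=arm.observe();p,d=get_image("wrist");c,T=wcam(s);t,D=get_image("top");np.savez("w7.npz",p=p,d=d,T=T,t=t)
print(s["position"],s["joints"].round(2),np.degrees(np.arctan2(*Ro.from_rotvec(s["ee_rot"]).as_matrix()[[1,0],2])))
W=wcloud(d,c,T);Tp=cloud("top",D)
for nm,cx,cy,bands in(("drift",.607,-.214,((.088,.0945),(.146,.155))),("bolt",.4965,-.1377,((.088,.0945),(.112,.121)))):
  for n,C in(("wrist",W),("top",Tp)):
    for a,b in bands:
        q=C[(np.hypot(C[...,0]-cx,C[...,1]-cy)<.035)&(C[...,2]>a)&(C[...,2]<b)]
        if len(q)>20:print(nm,n,a,len(q),q.mean(0).round(4),np.round(cv2.minEnclosingCircle((q[:,:2]*1000).astype(np.float32))[0],1),cv2.minAreaRect((q[:,:2]*1000).astype(np.float32)))
A=wortho(p,c,T,.4965,-.1377,.117,.03,.00015)
cv2.imwrite("pics/w7.png",np.hstack([A,cv2.resize(t[90:290,100:400],(600,400))])[:,:,::-1])
```

```text
[ 0.51917694 -0.157608    0.22125802] [-0.21  0.3   0.53  1.78 -0.17  1.11  1.05] 38.44088482758084
drift wrist 0.088 572 [ 0.5996 -0.2064  0.091 ] [ 607.3 -214.7] ((600.0587768554688, -206.12196350097656), (47.6739501953125, 23.474775314331055), 40.1299934387207)
drift wrist 0.146 312 [ 0.6102 -0.2181  0.1508] [ 609.  -215.8] ((611.5648803710938, -219.1697540283203), (25.53660011291504, 17.414936065673828), 37.01459884643555)
drift top 0.088 97 [ 0.6214 -0.2069  0.0907] [ 617.3 -214.6] ((620.4563598632812, -208.75254821777344), (25.128324508666992, 43.27036666870117), 62.27613067626953)
bolt wrist 0.088 955 [ 0.4942 -0.1341  0.091 ] [ 496.1 -137.7] ((496.4532165527344, -137.40328979492188), (48.363773345947266, 49.37638854980469), 11.480606079101562)
bolt wrist 0.112 950 [ 0.496  -0.1375  0.117 ] [ 496.  -137.6] ((496.30218505859375, -137.4710693359375), (33.49810028076172, 29.775405883789062), 67.79428100585938)
bolt top 0.088 240 [ 0.4948 -0.1349  0.0911] [ 496.6 -140.4] ((494.5426940917969, -136.81802368164062), (49.15064239501953, 48.39046096801758), 37.70335006713867)
bolt top 0.112 207 [ 0.4946 -0.1369  0.1168] [ 494.5 -136.9] ((494.2193908691406, -136.84339904785156), (31.66635513305664, 29.96878433227539), 6.595005035400391)
```

View pics/w7.png

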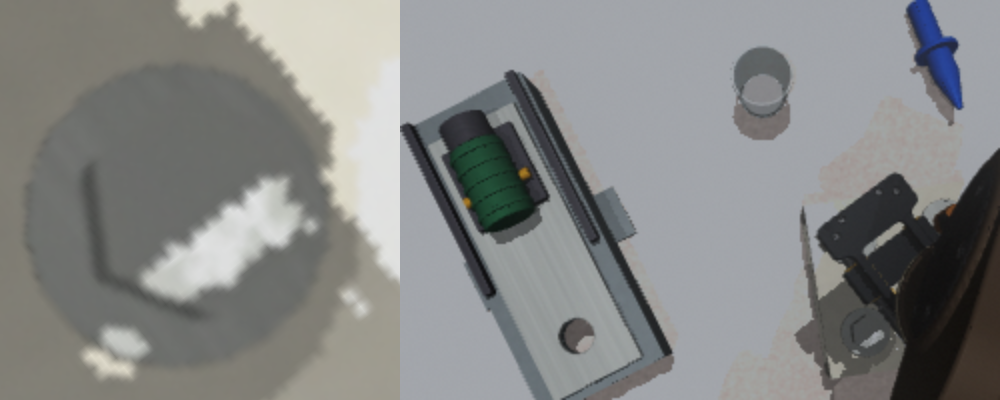

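The left crop shows the bolt head, flats normal at about 38°, matching the jaws. The right one shows the plate hole now open to the bench at (577,335); the blue tool lies on the bench at (940,60). The drift is back at (0.607, -0.215). Now to grasp the bolt.

Request:
carry_out(steps=[0.6, -0.226, 0.199, -0.2, 0, 0.6, -0.226, 0.199, -0.6, 0, 0.6, -0.226, 0.199, -0.9, 0, 0.6, -0.226, 0.199, -0.9, 0])

```text
clock: 15.15
position: [0.4944, -0.1378, 0.1278]
ee_rot: [-1.457, 0.708, -0.699]
force: [-0.0, -0.7, -0.4]
width: 0.596
```

Request:
carry_out(steps=[0.6, 0, 0, -0.2, 0, 0.6, 0, 0, -0.37, 0, 0.6, 0, 0, -0.37, 0, 0.6, 0, 0, -0.37, 0, 0, 0, 0, -0.37, 0, 0, 0, 0, -0.37, 0, 0, 0, 0, -0.37, 0, 0, 0, 0, -0.37, 0, 0, 0, 0, -0.37, 0, 0, 0, 0, -0.37, 0], grip_force=50)

```text
clock: 16.15
position: [0.4965, -0.1379, 0.0943]
ee_rot: [-1.454, 0.702, -0.703]
force: [-0.2, 0.3, 0.2]
width: 0.126
```

The width of 0.126 is too small for a 30 mm head, so I'll look.

Run:
```python
from h import *
s=arm.observe();p,d=get_image("wrist");q,D=get_image("side");c,T=wcam(s)
print(s["position"],s["width"],s["force"])
A=wortho(p,c,T,.5,-.137,.1,.09,.00045)
cv2.imwrite("pics/w8.png",np.hstack([A,cv2.resize(q[100:260,220:380],(400,400))])[:,:,::-1])
S=cloud("side",D);C=S[(np.hypot(S[...,0]-.4963,S[...,1]+.1376)<.035)]
for a in np.arange(.08,.13,.004):
    k=C[(C[:,2]>a)&(C[:,2]<a+.004)];print(a.round(3),len(k),k.mean(0).round(3) if len(k) else "")
```

```text
[ 0.49648695 -0.13786126  0.09432196] 0.1260207230156391 [-0.17491104  0.26124497  0.17186053]
0.08 42 [ 0.502 -0.123  0.083]
0.084 226 [ 0.494 -0.127  0.085]
0.088 144 [ 0.494 -0.127  0.09 ]
0.092 51 [ 0.495 -0.125  0.093]
0.096 32 [ 0.494 -0.127  0.098]
0.1 29 [ 0.496 -0.126  0.102]
0.104 32 [ 0.496 -0.126  0.106]
0.108 30 [ 0.495 -0.127  0.11 ]
0.112 46 [ 0.493 -0.129  0.114]
0.116 64 [ 0.497 -0.131  0.117]
0.12 9 [ 0.489 -0.132  0.123]
0.124 18 [ 0.489 -0.131  0.126]
0.128 28 [ 0.491 -0.13   0.13 ]
```

View pics/w8.png

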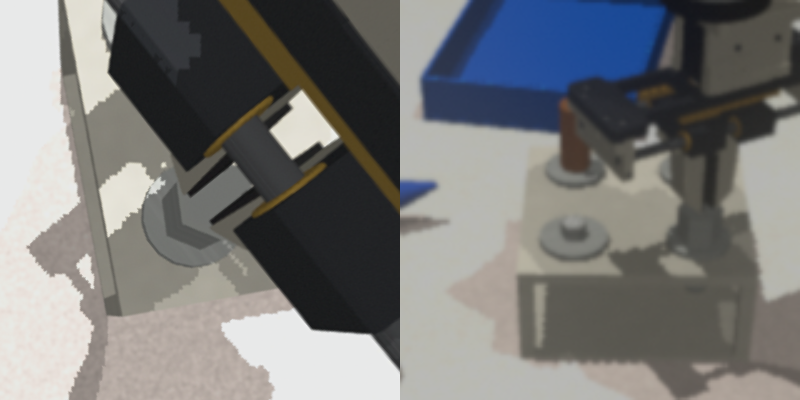

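Request:
carry_out(steps=[0, 0, 0, 0, 0, 0, 0, 0, 0, 0])

```text
clock: 16.45
position: [0.4965, -0.1379, 0.0942]
ee_rot: [-1.454, 0.703, -0.703]
force: [-0.4, -0.2, -0.6]
width: -0.001
```

Run:
```python
from h import *
s=arm.observe();p,d=get_image("wrist");c,T=wcam(s);W=wcloud(d,c,T)
print(s["position"],s["width"])
M=Ro.from_rotvec(s["ee_rot"]).as_matrix();L=(W-s["position"])@M  # tool coords
C=L[(abs(L[...,0])<.04)&(abs(L[...,2])<.05)&(L[...,1]>-.06)&(L[...,1]<.015)&(d>0)]
for a in np.arange(-.06,.012,.004):
    k=C[(C[:,1]>=a)&(C[:,1]<a+.004)]
    if len(k):print((s["position"][2]-a-.002).round(3),len(k),"x",np.percentile(k[:,0],[2,50,98]).round(4),"z hist",np.histogram(k[:,2],np.arange(-.04,.041,.005))[0])
```

```text
[ 0.49646088 -0.13792027  0.0942206 ] -0.0012603738186326788
0.152 63 x [-0.012  -0.0102 -0.0096] z hist [ 0  0  0  0  0  0  0 26 37  0  0  0  0  0  0  0]
0.148 59 x [-0.0121 -0.0103 -0.0097] z hist [ 0  0  0  0  0  0  0 25 34  0  0  0  0  0  0  0]
0.144 60 x [-0.0118 -0.0102 -0.0096] z hist [ 0  0  0  0  0  0  0 30 30  0  0  0  0  0  0  0]
0.14 55 x [-0.0116 -0.01   -0.0094] z hist [ 0  0  0  0  0  0  0 22 33  0  0  0  0  0  0  0]
0.136 111 x [-0.012  -0.0113 -0.0097] z hist [ 0  0  0  0  2  6 10 33 40  8  8  4  0  0  0  0]
0.132 201 x [-0.012  -0.0114 -0.0095] z hist [ 0  0  0  0  3 34 31 31 30 36 32  4  0  0  0  0]
0.128 135 x [-0.0119 -0.0113 -0.0097] z hist [ 0  0  0  0  0  4 29 32 31 31  8  0  0  0  0  0]
0.124 83 x [-0.0118 -0.0112 -0.0096] z hist [ 0  0  0  0  0  0 10 27 32 13  1  0  0  0  0  0]
0.12 30 x [-0.0166 -0.0103 -0.0086] z hist [ 0  0  0  0  0  4  1  8 13  3  1  0  0  0  0  0]
0.116 589 x [-0.0169 -0.0113 -0.0066] z hist [  0   0   0   0   0  77  93 119 142  85  73   0   0   0   0   0]
0.112 130 x [-0.0173 -0.0135 -0.0092] z hist [ 0  0  0  0  0 22 22 24 19 25 17  1  0  0  0  0]
0.108 127 x [-0.0174 -0.0136 -0.009 ] z hist [ 0  0  0  0  0 18 22 19 23 20 25  0  0  0  0  0]
0.104 118 x [-0.0175 -0.0134 -0.009 ] z hist [ 0  0  0  0  0 22 19 19 19 21 17  1  0  0  0  0]
0.1 108 x [-0.0176 -0.0134 -0.009 ] z hist [ 0  0  0  0  0 16 19 15 22 18 18  0  0  0  0  0]
0.096 96 x [-0.0175 -0.0133 -0.0093] z hist [ 0  0  0  0  0 15 18 15 16 15 17  0  0  0  0  0]
0.092 1578 x [-0.0238 -0.0134  0.006 ] z hist [  0   0   2 169 219 147 134 109 122 138 145 215 178   0   0   0]
0.088 488 x [-0.0378 -0.0184  0.0071] z hist [15 15 13 40 40 30 32 35 45 31 33 45 38 15 20  7]
0.084 6222 x [-0.0389 -0.0191  0.0096] z hist [309 428 538 376 271 229 204 191 209 204 230 258 319 500 464 423]
```

Run:
```python
from h import *
c=camera_info("wrist");Tc=np.array(c["tool_from_camera"])
for n in("w1","w7"):
    z=np.load(n+".npz");L=wcloud(z["d"],c,Tc);d=z["d"]
    for a in np.arange(-.07,.012,.008):
        k=L[(abs(L[...,0])<.04)&(abs(L[...,2])<.08)&(L[...,1]>=a)&(L[...,1]<a+.008)&(d>0)]
        if len(k):print(n,a.round(3),len(k),"x",np.percentile(k[:,0],[2,50,98]).round(4),"z",np.histogram(k[:,2],np.arange(-.08,.081,.01))[0])
```

```text
w1 -0.07 513 x [-0.0121 -0.0114  0.0081] z [  0   0   0   0  71 185   0   0   0   0 171  86   0   0   0   0]
w1 -0.062 524 x [-0.0121 -0.0114 -0.0055] z [  0   0   0   0  98 162   0   0   0   0 155 109   0   0   0   0]
w1 -0.054 618 x [-0.0121 -0.0113 -0.0015] z [  0   0   0   0 124 179   0   0   0   0 172 143   0   0   0   0]
w1 -0.046 605 x [-0.0121 -0.0114  0.0027] z [  0   0   0   0 122 189   0   0   0   0 163 129   2   0   0   0]
w1 -0.038 379 x [-0.0121 -0.0108  0.007 ] z [  0   0   0   0  40 146   0   0   0   0 145  48   0   0   0   0]
w1 -0.03 105 x [-0.0116 -0.0094  0.0059] z [ 0  0  0  0  0 58  0  0  0  0 47  0  0  0  0  0]
w7 -0.07 589 x [-0.0121 -0.0114  0.0083] z [  0   0   0   6 184 100   0   0   0   0  76 208  15   0   0   0]
w7 -0.062 629 x [-0.0122 -0.0114 -0.0056] z [  0   0   0  42 181  99   0   0   0   0  70 181  56   0   0   0]
w7 -0.054 642 x [-0.0121 -0.0113 -0.0015] z [  0   0   0  55 148 114   0   0   0   0  92 160  73   0   0   0]
w7 -0.046 619 x [-0.012  -0.0113  0.0025] z [  0   0   0  49 137 126   0   0   0   0 106 146  55   0   0   0]
w7 -0.038 444 x [-0.0121 -0.0104  0.0071] z [  0   0   0   2  88 129   0   0   0   0 118 104   3   0   0   0]
w7 -0.03 109 x [-0.0116 -0.0073  0.0081] z [ 0  0  0  0  8 46  0  0  0  0 41 14  0  0  0  0]
```

The wrist cloud shows the fingers ending about 25 mm behind the reported TCP, at z≈0.119. They shut just above the 0.117 head with no contact, so I'll open and go about 20 mm lower, watching the force.

Request:
carry_out(steps=[0.6, 0, 0, 0, 0, 0.6, 0, 0, 0, 0, 0.6, 0, 0, 0, 0, 0.6, 0, 0, 0, 0, 0.6, 0, 0, 0, 0, 0.6, 0, 0, 0, 0, 0.6, 0, 0, 0.02, 0])

```text
clock: 17.2
position: [0.4963, -0.1379, 0.0961]
ee_rot: [-1.454, 0.703, -0.702]
force: [-0.8, -0.2, -0.4]
width: 0.561
```

Request:
carry_out(steps=[0.6, 0, 0, -0.06, 0, 0.6, 0, 0, -0.12, 0, 0.6, 0, 0, -0.12, 0])

```text
clock: 17.5
position: [0.4957, -0.1377, 0.0832]
ee_rot: [-1.455, 0.704, -0.701]
force: [0.5, 0.3, -0.1]
width: 0.602
```

Request:
carry_out(steps=[0.6, 0, 0, -0.04, 0, 0.6, 0, 0, -0.08, 0, 0.6, 0, 0, -0.1, 0, 0.6, 0, 0, -0.1, 0])

```text
clock: 17.9
position: [0.4962, -0.1379, 0.0739]
ee_rot: [-1.454, 0.703, -0.702]
force: [0.0, -0.2, -0.4]
width: 0.599
```

Request:
carry_out(steps=[0.6, 0, 0, 0, 0, 0, 0, 0, 0, 0, 0, 0, 0, 0, 0, 0, 0, 0, 0, 0, 0, 0, 0, 0, 0, 0, 0, 0, 0, 0, 0, 0, 0, 0, 0, 0, 0, 0, 0, 0])

```text
clock: 18.7
position: [0.4965, -0.1379, 0.0743]
ee_rot: [-1.454, 0.703, -0.703]
force: [-0.1, -0.5, 2.2]
width: 0.326
```

Request:
carry_out(steps=[0, 0, 0, 0.2, 0, 0, 0, 0, 0.5, 0, 0, 0, 0, 0.95, 0, 0, 0, 0, 0.95, 0])

```text
clock: 19.1
position: [0.4993, -0.139, 0.1737]
ee_rot: [-1.451, 0.697, -0.709]
force: [1.4, -0.3, -3.0]
width: 0.321
```

Request:
carry_out(steps=[0, -0.015, 0.3, 0, 0, 0, -0.03, 0.6, 0, 0, 0, -0.045, 0.98, 0, 0])

```text
clock: 19.4
position: [0.4911, -0.0399, 0.1684]
ee_rot: [-1.454, 0.705, -0.704]
force: [0.2, -0.1, -3.1]
width: 0.323
```

Request:
carry_out(steps=[0, -0.015, 0.3, 0, 0, 0, -0.03, 0.6, 0, 0, 0, -0.045, 0.98, 0, 0])

```text
clock: 19.7
position: [0.4865, 0.0584, 0.1683]
ee_rot: [-1.455, 0.705, -0.703]
force: [0.5, 0.2, -4.2]
width: 0.321
```

Request:
carry_out(steps=[0, -0.015, 0.3, 0, 0, 0, -0.03, 0.6, 0, 0, 0, -0.045, 0.98, 0, 0, 0, -0.045, 0.98, 0, 0, 0, -0.045, 0.98, 0, 0, 0, -0.045, 0.98, 0, 0])

```text
clock: 20.3
position: [0.4825, 0.155, 0.1685]
ee_rot: [-1.455, 0.704, -0.703]
force: [0.1, -0.7, -4.1]
width: 0.321
```

Run:
```python
from h import *
s=arm.observe();p,d=get_image("wrist");q,D=get_image("side");c,T=wcam(s);np.savez("w9.npz",p=p,d=d,T=T,q=q,D=D)
print(s["position"],s["force"],s["width"])
W=wcloud(d,c,T);S=cloud("side",D);tcp=s["position"][:2]
for n,C in(("wrist",W),("side",S)):
    C=C.reshape(-1,3);C=C[np.hypot(C[:,0]-tcp[0],C[:,1]-tcp[1])<.032]
    q2=C[abs(C[:,2]-.186)<.004];print(n,len(q2),np.median(q2[:,2]),cv2.minEnclosingCircle((q2[:,:2]*1000).astype(np.float32)))
    q2=C[(C[:,2]>.15)&(C[:,2]<.172)];len(q2)>10 and print("shank fit",len(q2),circ(q2,.012,tcp))
t=np.load("w7.npz")["t"]
A=wortho(p,c,T,.48,.16,.085,.05,.00025)
B=cv2.resize(q[180:350,230:400],(400,400))
cv2.imwrite("pics/w9.png",np.hstack([A,B])[:,:,::-1])
```

```text
[0.48251204 0.15498646 0.16853456] [ 0.07460678 -0.70547801 -4.08997008] 0.32129400273682895
wrist 1709 0.18527336421715151 ((478.98651123046875, 160.31149291992188), 23.658105850219727)
side 365 0.18544266007077778 ((482.4236145019531, 156.96775817871094), 24.907541275024414)
shank fit 136 [0.48297097 0.15482348]
```

View pics/w9.png

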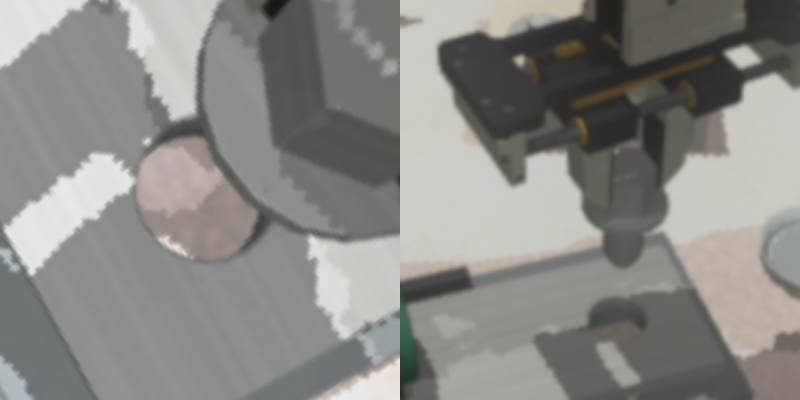

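The left crop shows the plate hole centred at about (205,190), which is (0.4825, 0.1588) and practically in line with the bed hole. The bolt is held upright at about (0.4826, 0.156). Shift 2 mm in y and insert.

Request:
carry_out(steps=[0, 0, 0.02, 0, 0, 0, 0, 0.02, -0.2, 0, 0, 0, 0.02, -0.35, 0, 0, 0, 0.02, -0.5, 0, 0, 0, 0.02, -0.65, 0, 0, 0, 0.02, -0.8, 0, 0, 0, 0.02, -0.88, 0, 0, 0, 0.02, -0.88, 0, 0, 0, 0.02, -0.88, 0])

```text
clock: 21.3
position: [0.4833, 0.158, 0.0816]
ee_rot: [-1.454, 0.703, -0.703]
force: [0.7, -0.4, -3.3]
width: 0.323
```

Request:
carry_out(steps=[0, 0, 0, -0.03, 0, 0, 0, 0, -0.05, 0, 0, 0, 0, -0.068, 0, 0, 0, 0, -0.068, 0, 0, 0, 0, -0.068, 0, 0, 0, 0, -0.068, 0])

```text
clock: 21.9
position: [0.483, 0.1581, 0.0745]
ee_rot: [-1.454, 0.703, -0.703]
force: [-0.1, -0.9, -4.3]
width: 0.321
```

Release, settle, then back straight up and move clear.

Request:
carry_out(steps=[0.6, 0, 0, 0, 0, 0.6, 0, 0, 0, 0, 0.6, 0, 0, 0, 0, 0.6, 0, 0, 0, 0, 0.6, 0, 0, 0, 0])

```text
clock: 22.4
position: [0.4831, 0.1581, 0.0745]
ee_rot: [-1.454, 0.702, -0.703]
force: [0.5, 0.5, -0.2]
width: 0.599
```

Request:
carry_out(steps=[0.6, 0, 0, 0.2, 0, 0.6, 0, 0, 0.6, 0, 0.6, 0, 0, 1, 0, 0.6, 0, 0, 1, 0])

```text
clock: 22.8
position: [0.4861, 0.159, 0.1793]
ee_rot: [-1.447, 0.698, -0.706]
force: [-0.0, 0.5, -0.2]
width: 0.603
```

Request:
carry_out(steps=[0.6, -0.2, -0.2, 0.5, 0, 0.6, -0.5, -0.6, 0.5, 0, 0.6, -0.8, -0.9, 0.5, 0, 0.6, -0.8, -0.9, 0.5, 0, 0.6, -0.8, -0.9, 0.5, 0])

```text
clock: 23.3
position: [0.4025, 0.0677, 0.2246]
ee_rot: [-1.452, 0.703, -0.703]
force: [-0.6, 0.3, 0.8]
width: 0.598
```

Run:
```python
from h import *
s=arm.observe();print(s["clock"],s["position"])
im={}
for n in("wrist","side","top"):
    p,d=get_image(n);im[n]=p
    if n=="wrist":c,T=wcam(s);C=wcloud(d,c,T)
    else:C=cloud(n,d)
    for nm,x,y,bands in(("bolt",.4827,.158,((.088,.0945),(.112,.122))),("drift",.6073,-.2145,((.088,.0945),(.146,.155)))):
        for a,b in bands:
            q=C[(np.hypot(C[...,0]-x,C[...,1]-y)<.032)&(C[...,2]>a)&(C[...,2]<b)&(d>0)]
            if len(q)>15:print(nm,n,a,len(q),q.mean(0).round(4),[np.round(v,1) for v in cv2.minEnclosingCircle((q[:,:2]*1000).astype(np.float32))])
cv2.imwrite("pics/fin.png",np.hstack([im["side"][:,100:420],im["top"][:,80:440]])[:,:,::-1])
```

```text
23.3 [0.40248356 0.06772396 0.2246104 ]
bolt wrist 0.088 747 [0.4744 0.1559 0.0911] [array([482.7, 158.5]), np.float64(25.2)]
bolt wrist 0.112 804 [0.482  0.1584 0.1169] [array([482.6, 158.5]), np.float64(17.4)]
bolt side 0.088 364 [0.4814 0.169  0.0911] [array([481.8, 160. ]), np.float64(25.6)]
bolt side 0.112 353 [0.4829 0.1605 0.1165] [array([483.1, 158.8]), np.float64(18.0)]
drift side 0.088 172 [ 0.6072 -0.2074  0.0909] [array([ 608.1, -215.2]), np.float64(26.3)]
drift side 0.146 83 [ 0.6083 -0.2125  0.15  ] [array([ 609.4, -214.8]), np.float64(13.6)]
bolt top 0.088 140 [0.4926 0.1536 0.0912] [array([483.3, 155.8]), np.float64(30.0)]
bolt top 0.112 48 [0.4909 0.1621 0.117 ] [array([488.2, 159.9]), np.float64(15.3)]
drift top 0.088 262 [ 0.6047 -0.2103  0.0908] [array([ 606.2, -213.8]), np.float64(30.7)]
drift top 0.146 139 [ 0.6072 -0.2149  0.1505] [array([ 607.1, -215.5]), np.float64(12.8)]
```

View pics/fin.png

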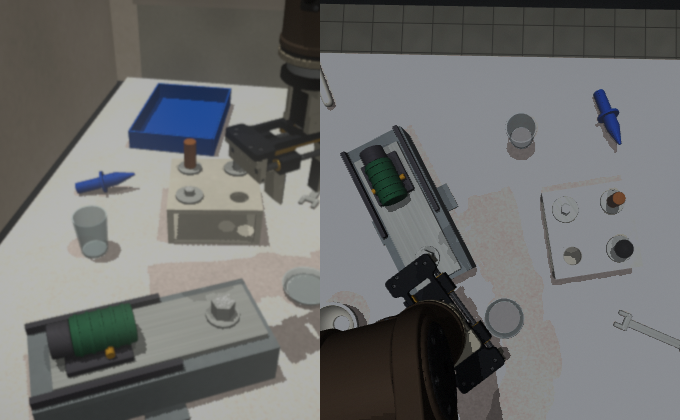

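Final view: the bolt is seated at (223,308), the drift is upright in its hole at (190,155), and the gripper is clear. Handing in.

```bash
python3 -c "
from cell import arm
s=arm.observe();print(s['force'],abs(s['dq']).max());print(arm.sign_off())"
```

```text
[-0.22353311 -0.19669059  0.16699072] 0.011795206413312682
the job is handed in; nothing more can be done
None
```

The job is done and handed in at about 23.5 s of the 72 s allowed. The hand-in gives no verdict, so these are my own checks.

- **Drift through the holes:** I pushed it down until its collar was about 2 mm above the plate. The plate slid 12.4 mm, plus a further nudge of about 2 mm. The plate hole then measured (0.4825, 0.1588), against a bed hole estimated at (0.4827, 0.158), good to 1–2 mm.
- **Drift back in the rack:** It hangs upright in its own hole, within about 2 mm of where it started. The collar top is at z = 0.091, as at the start.
- **Bolt:** It is upright through both holes at (0.4827, 0.1585). The flange top is at z = 0.091 and the head top at 0.117, so the flange is down on the plate.
- **At hand-in:** The gripper was clear and the wrist force was about 0.

Two things did not go as expected:

- **First bolt grasp missed:** With the fingers part open, the wrist camera showed them ending about 25 mm behind the reported TCP, so they shut just above the bolt head without touching it. I opened, went 20 mm lower and gripped it properly (30 mm across the flats).
- **Blue look-alike fell over:** It appeared to stand on its tip in the first pictures and later lay on the bench. I never moved to it and saw no contact force, so it probably toppled by itself. It is still on the work surface.

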